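# Shut the tool tin and hold the primed bumper over its lid in the tongs

## Robot

A 7-joint arm with a two-finger parallel gripper is mounted at the origin on the work surface. World frame = base frame: x ahead of the robot, y to its left, z up, the work surface at z = 0. Lengths are in m, angles in degrees, forces in N, time in s.
With the tool pointing down it reaches from about 0.425 to 0.875 m from the base axis. Payload 4.7 kg.
Tool frame: the origin (TCP) lies at the very end of the fingers, on their centre line; the grasp point (between the pads) lies 19 mm behind it; z points along the fingers, y is the line along which they close (so a half turn about z gives the same grasp; the last joint's range is limited). The gripper opens to 87 mm and grips with 3 to 60 N. Pads are 19 mm wide; open, the fingers measure 117 mm over their backs; the gripper's body (75 mm by 190 mm) begins 51 mm behind the grasp point.
Start: joints at [74.146, 18.392, -4.016, 83.108, 1.295, 78.541, -3.26], TCP at [0.186, -0.623, 0.223] pointing down, gripper open.
Joint ranges: [-163.93, 163.93], [-17.29, 119.83], [-79.2, 71.16], [3.27, 140.29], [-89.18, 269.18], [5.43, 117.66], [-154.24, 154.24]. Speed limits (degrees/s): [147.25, 147.25, 180, 180, 180, 180, 180].

## Interface

Orientations are given as [roll, pitch, yaw] about the fixed x, y, z axes, in that order (R = Rz(yaw) Ry(pitch) Rx(roll)).
In Python, from cell import telemetry, cams, env gives the robot as it stands.
- The arm moves only by the tool arm_command, never from a script. Its argument "series" is text: rows parted by semicolons, each of 5 numbers parted by spaces: the shift along the tool's x, y, z in mm, then the turn about the tool's z in rad, then the closure in counts, from 0 (fully open) to 255 (shut). A call has 1 to 20 rows; each row shifts and turns the commanded pose from where the row before left it, along the tool's axes as they then stand; what a row does not reach is not made up. A row lasts 1/12 s, in which the tool goes at most 41.7 mm and 7.16 degrees, less where a joint would pass 70% of its speed; a pose out of reach is approached as far as the arm can. A call is refused whole if a number of a shift passes 41.7 or a number of a turn 0.125, either way. A call with a gripper value outside its range is refused whole. The fingers move at their own pace and stop on an object; "squeeze" is the grip in N (left out, the last holds). Time passes only in rows, so rows that do not move let the fingers close. It gives the time, the measured TCP pose, the force, the opening and the grip force at its end, in the units of the state.
- telemetry.get_obs(): the state, without advancing time (a new reading comes with each control period).
- cams.read_camera(name): name is "scene" or "top" or "wrist"; returns the picture (480x640x3 uint8, blue, green, red); there is no depth.
- cams.calibration(name): a dict with "K" (3x3 intrinsics, pixels), "origin" and "rotation" of the camera in the world; the wrist camera has in their place "hand_eye" (4x4, takes a point from camera to tool coordinates, whose origin is the TCP and whose axes are the flange's). Camera axes: x right, y down, z forward; pixel columns grow to the right and rows downward; lengths in m; the calibration is good to about 2 mm. A picture is of the moment at which its call begins: read the wrist's pose just before it. calibration takes no time and is no camera call.
- env.sign_off(): hands the job in; it is judged then, once.
The state is a dict: "time_s": time; "qpos": joint angles; "joint_velocities": joint speeds; "effort": joint torques, N m; "tool_pos": TCP position; "tool_rot": TCP orientation; "force": force on the tool from outside, world axes, zero at the start; "wrist_torque": the same for the moment, N m; "grip_width": finger opening in m; "grasp_force": force on a finger pad.
Only numpy, scipy, OpenCV 4.12 (cv2) and the standard library are available. Lean on these libraries where they do the work, as an engineer would, in place of code of your own. Each camera call takes 0.05 s, during which the arm holds its last target. There are 200 camera calls.

## Task

The tall round bumper standing on a coaster is freshly primed and is about to be set on the lid of the tool tin, so no part of the robot itself may touch it. First shut the tin's lid fully; then take the spring tongs, squeeze them on the bumper, lift it off its coaster and finish while still holding it upright in the squeezed tongs, still, about 5 cm clear above the middle of the shut lid. Put nothing down at the end, and leave the other small things on the stool top where they are.

Things in the scene. Friction and masses are not known exactly. Their poses are not given: they have to be found in the camera images.
- tin_top (a point): middle of the top face of the SHUT lid of the aluminium tool tin (a point fixed to the tin, 51 mm above the surface). Tin: fixed to the surface, 90 mm (its x) by 120 mm (its y), rim 45 mm high, open-topped while the lid is up. Its x axis points from the front rim to the hinge rim (away from the robot at yaw 0), z up.
- lid (a joint): angle of the tin's lid, rad: 0 = shut, larger = open, at most 1.4. The hinge runs along the tin's y axis at 45 mm towards +x from the tin's centre, 45 mm above the surface. The lid is a thin aluminium tray 93 mm from hinge to front edge and 124 mm wide, its outer face 6 mm above the hinge when shut. The stiff hinge stays where it is left; about 1 N at the front edge moves it.
- lid_edge (a point): middle of the lid's front edge on its outer face, 90 mm from the hinge axis (moves with the lid; a 12 mm thumb tab sticks out ahead of it).
- tongs: spring tongs, steel, U-shaped, lying flat, 205 mm long and 22 mm high (0 to 22 mm above the surface): origin on the underside midway between the two grip sleeves; x towards the tips, z up. Weighs about 95 g.
- tongs_grip (a point): point midway between the two black plastic grip sleeves of the tongs, 11 mm above their underside, close to their centre of mass; axes as the tongs. The sleeves (56 mm long along x, 22 mm high, centred here) are what the fingers squeeze, across the tongs' y: 58 mm over the outsides when the tongs stand open, 41 mm when the tips are shut on the bumper. The hub (round, 18 mm) is 85 mm behind, the tips' ends 113 mm ahead. The gripper may hold them half squeezed.
- tongs_tip (a point): point midway between the two flat tip pads of the tongs, 95 mm ahead of tongs_grip along x, 11 mm above the underside. The pads are 36 mm long along x and 22 mm high; the gap between them is 68 mm open, 32 mm on the bumper.
- jaw (a joint): angle of each tongs jaw, rad (both move alike): 0 = open, 0.10 = pads 32 mm apart (on the bumper), 0.18 = pads meet. A spring opens them: it pushes each sleeve outwards with about 3.5 N open, 6 N at 0.10; there is no catch.
- bumper_center (a point): centre (half-way up) of the bumper: a hard silicone cylinder, 32 mm across and 30 mm high with a bevelled top rim, 30 g, standing upright on one of the two coasters, near its middle; z is its axis.
- bumper: the same bumper; origin at the centre of its underside.
- coaster_a: round white ceramic coaster, 90 mm across and 6 mm thick, loose, under the bumper; origin at the centre of its underside.
- coaster_b: the same kind of coaster, under the low square pad.
- pad: bystander: square silicone pad 30 x 30 x 10 mm on the other coaster; origin at its underside.
- gauge: bystander: green plastic pump gauge head, a 60 mm disc 26 mm high with a stub along its x (72 mm from the disc's centre); origin under the disc.
- lever: bystander: flat steel tire lever, 125 mm long along its x, 15 mm wide, about 5 to 10 mm high; origin under its middle.
- cartridge: bystander: steel gas cartridge standing upright, 22 mm across and 74 mm high; origin at its underside.
- lockring: bystander: flat steel ring, 48 mm across, 7 mm high; origin at its underside.
- jar: bystander: small jar, 44 mm across, 45 mm high; origin at its underside.
There are look-alikes about, which are no part of the job. There is more than one size of the tongs; the job needs the smaller.

How it is judged:
By the outcome, as a careful person would: the job done as asked, in the order asked, and still so for the second after the job is handed in, while the arm keeps its last pose, push and grip.
It also fails if it takes over 58 s, if anything falls off the work surface, if the arm or the gripper's body presses on something with over 40 N, if the wrist force passes 120 N, or if a joint passes its speed limit or range.

## Working session

There is one attempt and no reset: what is moved stays moved. The work goes in short steps, Python scripts to look and compute and a tool call to move; the robot and the scene stay as the last step left them, time stands still between calls to the robot, and variables do not carry over. Pictures are saved under pics/ and viewed, at most 10 in all, crops included, and the job is handed in when it is done.

Besides the shell and the picture viewer there is one more tool, called after ">>>" as name(argument=value, ...) on one line, values as JSON. arm_command: Moves the arm, as the interface text tells. Its arguments: {"type":"object","properties":{"series":{"type":"string"},"squeeze":{"type":"number"}},"required":["series"]}

```bash
mkdir -p pics; ls; python3 - <<'E'
from cell import telemetry,cams,env
import cv2,numpy as np
o=telemetry.get_obs();print(o['time_s'],o['tool_pos'],o['tool_rot'],o['grip_width'])
for n in ("top","scene"):
    cv2.imwrite(f"pics/{n}0.png",cams.read_camera(n)); print(n,cams.calibration(n))
print(cams.calibration("wrist"))
E
```

```text
pics
0.0 [ 0.18615319 -0.62219177  0.22144894] [-1.79889250e+02  5.75221266e-03  1.66633921e+01] 0.08699264702846325
top {'K': array([[453.4576526 ,   0.        , 323.47118264],
       [  0.        , 453.4576526 , 239.13797876],
       [  0.        ,   0.        ,   1.        ]]), 'origin': array([ 0.45138082, -0.10940701,  1.26349424]), 'rotation': array([-1.76273938e+02, -3.89351305e-02, -8.87448553e+01])}
scene {'K': array([[562.180236  ,   0.        , 317.77899906],
       [  0.        , 562.180236  , 241.78671946],
       [  0.        ,   0.        ,   1.        ]]), 'origin': array([1.15633348, 0.62901604, 0.93642822]), 'rotation': array([-131.06223011,   -1.24972001,  140.4881423 ])}
{'K': array([[352.982176  ,   0.        , 322.26431926],
       [  0.        , 352.982176  , 248.45347302],
       [  0.        ,   0.        ,   1.        ]]), 'hand_eye': array([[-2.24533081e-04, -9.65723115e-01, -2.59574296e-01,
         7.06684009e-02],
       [ 9.99999855e-01, -8.96716776e-05, -5.31389428e-04,
         1.15941394e-04],
       [ 4.89898591e-04, -2.59574378e-01,  9.65722995e-01,
        -1.60872026e-01],
       [ 0.00000000e+00,  0.00000000e+00,  0.00000000e+00,
         1.00000000e+00]])}
```

View pics/top0.png

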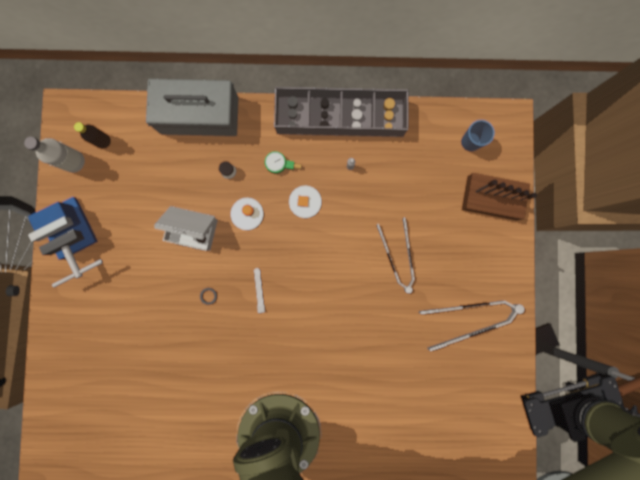

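View pics/scene0.png

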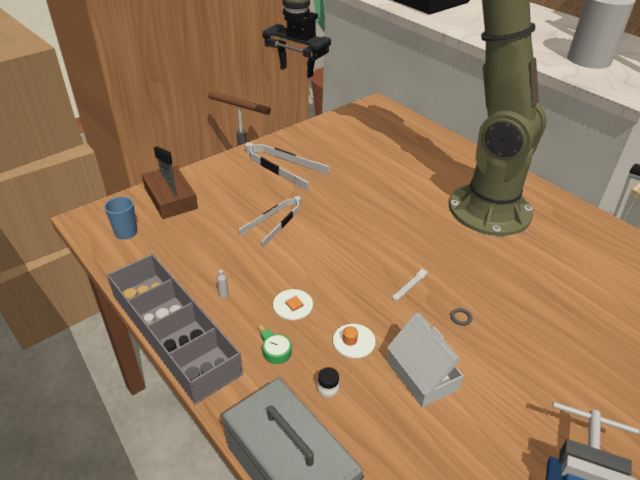

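Picture: the top view shows the smaller tongs at about (397,255), with the hub at (409,290) and the tips at (379,225) and (405,218). The tin with its lid up is at (187,230), the bumper on its coaster at (248,211), the pad on its coaster at (303,201), lever (260,290), ring (208,296), cartridge (351,165), gauge (277,163) and jar (228,170).
Candidates:
- **Tongs:** small at (397,255), about 200 mm long, or large at (475,325), about 280 mm long. I choose the small one.
- **Bumper:** the round one at (248,211), or the square pad at (303,201), or the round items in the organiser at (325,110). I choose (248,211).
- **Tin:** the one with the open lid at (187,230), or the big toolbox at (192,105). I choose (187,230).

Next is a close crop to check these.

```bash
cat > h.py <<'E'
import numpy as np,cv2
from scipy.spatial.transform import Rotation as R
from cell import telemetry,cams,env
def rot(e): return R.from_euler('xyz',e,degrees=True).as_matrix()
def campose(n,o=None):
    c=cams.calibration(n)
    if n!='wrist': return c['K'],np.array(c['origin']),rot(c['rotation'])
    o=o or telemetry.get_obs(); T=c['hand_eye']; W=rot(o['tool_rot'])
    return c['K'],np.array(o['tool_pos'])+W@T[:3,3],W@T[:3,:3]
def pix2pl(P,uv,z):
    K,t,Rm=P; d=Rm@np.linalg.solve(K,np.array([uv[0],uv[1],1.])); return t+d*(z-t[2])/d[2]
def proj(P,X):
    K,t,Rm=P; p=K@(Rm.T@(np.array(X)-t)); return p[:2]/p[2]
E
python3 - <<'E'
from h import *
t=cv2.imread('pics/top0.png');s=cv2.imread('pics/scene0.png')
a=cv2.resize(t[185:315,150:420],(800,385),interpolation=cv2.INTER_CUBIC)
b=cv2.resize(s[305:405,320:480],(344,215),interpolation=cv2.INTER_CUBIC)
c=cv2.resize(s[190:250,230:310],(286,215),interpolation=cv2.INTER_CUBIC)
im=np.zeros((600,800,3),np.uint8);im[:385]=a;im[385:,:344]=b;im[385:,400:686]=c
cv2.imwrite('pics/crop1.png',im)
P=campose('top')
for n,uv,z in [('tin',(187,235),.045),('hub',(409,290),.022),('tipL',(379,225),.022),('tipR',(405,218),.022),('bump',(248,210),.036),('coa',(247,214),.006),('pad',(303,201),.016),('cart',(351,165),.07),('ring',(208,296),0),('lever',(260,290),0.01)]: print(n,pix2pl(P,uv,z).round(3))
E
```

```text
tin [0.534 0.259 0.045]
hub [ 0.399 -0.344  0.022]
tipL [ 0.575 -0.26   0.022]
tipR [ 0.595 -0.332  0.022]
bump [0.606 0.099 0.036]
coa [0.599 0.106 0.006]
pad [ 0.637 -0.049  0.016]
cart [ 0.729 -0.178  0.07 ]
ring [0.369 0.208 0.   ]
lever [0.389 0.063 0.01 ]
```

View pics/crop1.png

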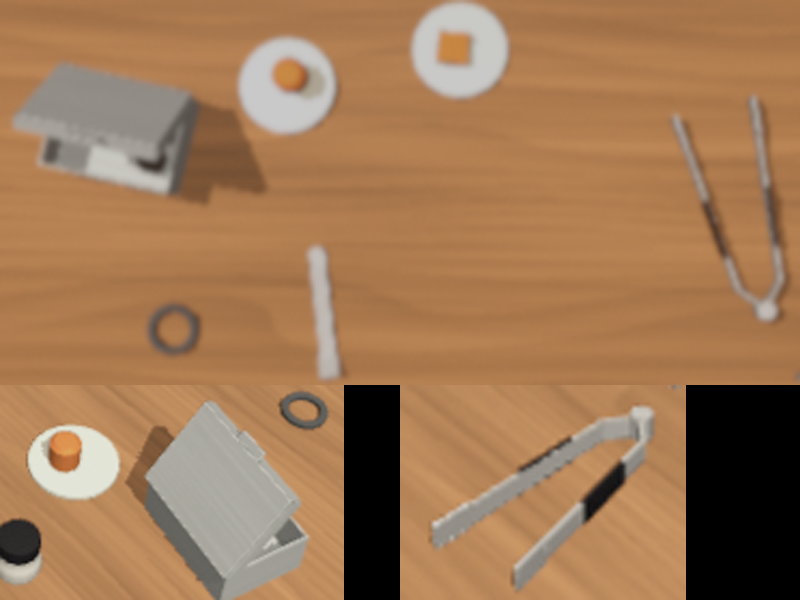

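Crop: the small tongs (sleeves, hub at lower right), the orange cylinder on the left coaster, the square pad on the right coaster and the half-open tin are all confirmed. I'm going over the tongs for a wrist picture.

>>> arm_command(series="15 -8 -2 0 0; 30 -17 -3 0 0; 30 -17 -3 0 0; 30 -17 -3 0 0; 30 -17 -3 0 0; 30 -17 -3 0 0; 30 -17 -3 0 0; 30 -17 -3 0 0; 30 -17 -3 0 0; 30 -17 -3 0 0; 30 -17 -3 0 0; 30 -17 -3 0 0; 20 -10 0 0 0; 0 0 0 0 0; 0 0 0 0 0; 0 0 0 0 0")

```text
time_s: 1.43
tool_pos: [0.4763, -0.3226, 0.257]
tool_rot: [-180.0, 0.1, 16.6]
force: [-0.4, -0.3, 0.4]
grip_width: 0.0866
grasp_force: 0.0
```

```bash
python3 - <<'E'
from h import *
import pickle
o=telemetry.get_obs();im=cams.read_camera('wrist')
pickle.dump((campose('wrist',o),im),open('w1.pkl','wb'))
print(o['time_s'],o['tool_pos'],o['tool_rot'],o['qpos'])
P=campose('wrist',o)
uv=proj(P,(.5,-.32,.011));print(uv)
cv2.imwrite('pics/w1.png',cv2.resize(im,(800,600),interpolation=cv2.INTER_CUBIC))
E
```

```text
1.4333 [ 0.47627741 -0.32260593  0.25702687] [-1.79997238e+02  8.50762821e-02  1.66021012e+01] [ 48.84682762   9.50506042 -19.67177217  90.54244446   3.29046697
  80.57441406 -44.51599134]
[326.08852775 195.82810307]
```

View pics/w1.png

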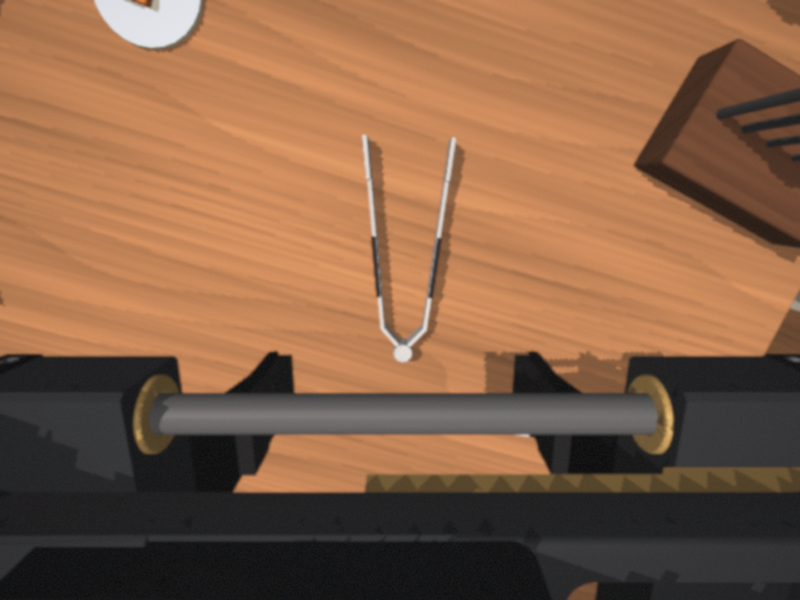

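Wrist picture: hub (402,353), tips (365,136) and (454,138), sleeve middles (376.5,267) and (435,267.5), in 1.25× pixels.

```bash
python3 - <<'E'
from h import *
import pickle
P,im=pickle.load(open('w1.pkl','rb'))
q={n:pix2pl(P,np.array(v)/1.25,.022) for n,v in dict(hub=(402,353),tl=(365,136),tr=(454,138),sl=(376.5,267),sr=(435,267.5)).items()}
for k in q: print(k,q[k].round(4))
tm=(q['tl']+q['tr'])/2; sm=(q['sl']+q['sr'])/2; d=tm-q['hub']
print('yaw',np.degrees(np.arctan2(d[1],d[0])),'len',np.linalg.norm(d),'sleeve mid',sm, 'from hub',q['hub']+d/np.linalg.norm(d)*.085,'w',np.linalg.norm(q['sl']-q['sr']))
E
```

```text
hub [ 0.4012 -0.344   0.022 ]
tl [ 0.5781 -0.259   0.022 ]
tr [ 0.5979 -0.3311  0.022 ]
sl [ 0.474  -0.2983  0.022 ]
sr [ 0.4887 -0.3492  0.022 ]
yaw 14.685603827233582 len 0.19305720160469814 sleeve mid [ 0.48132672 -0.32375072  0.022     ] from hub [ 0.48344849 -0.32247733  0.022     ] w 0.052957111647805755
```

>>> arm_command(series="0 0 0 0.093 0; 0 0 0 0.093 0; 0 0 0 0.093 0; 0 0 0 0.093 0; -4 -20 0 0.093 0; -7 -38 0 0 0; -7 -38 0 0 0; -7 -38 0 0 0; -7 -38 0 0 0; -7 -38 0 0 0; -7 -38 0 0 0; -7 -38 0 0 0; -7 -38 0 0 0; -7 -38 0 0 0; -7 -38 0 0 0; -7 -38 0 0 0; -7 -38 0 0 0; -7 -38 0 0 0; -4 -20 0 0 0; 0 0 0 0 0")

```text
time_s: 3.15
tool_pos: [0.4693, 0.2257, 0.2577]
tool_rot: [-179.8, 0.0, -9.6]
force: [-1.2, -0.4, -0.0]
grip_width: 0.087
grasp_force: 0.0
```

>>> arm_command(series="0 0 0 0 255; 0 0 0 0 255; 0 0 0 0 255; 0 0 0 0 255; 0 0 0 0 255; 0 0 0 0 255; 0 0 0 0 255")

```text
time_s: 3.73
tool_pos: [0.4705, 0.2208, 0.2576]
tool_rot: [180.0, -0.0, -10.0]
force: [0.0, -0.4, -0.2]
grip_width: 0.0484
grasp_force: 0.0
```

```bash
python3 - <<'E'
from h import *
import pickle
o=telemetry.get_obs();im=cams.read_camera('wrist')
pickle.dump((campose('wrist',o),im),open('w2.pkl','wb'))
print(o['time_s'],o['tool_pos'],o['tool_rot'],o['qpos'],o['grip_width'])
cv2.imwrite('pics/w2.png',cv2.resize(im,(800,600),interpolation=cv2.INTER_CUBIC))
E
```

```text
3.7333 [0.47054436 0.22078701 0.25757269] [ 1.79985936e+02 -1.62639389e-02 -1.00254473e+01] [  18.05484163    4.43825483  -48.05222371   97.03831472    3.37195179
   80.00517137 -130.52296107] 0.04837482063437545
```

View pics/w2.png

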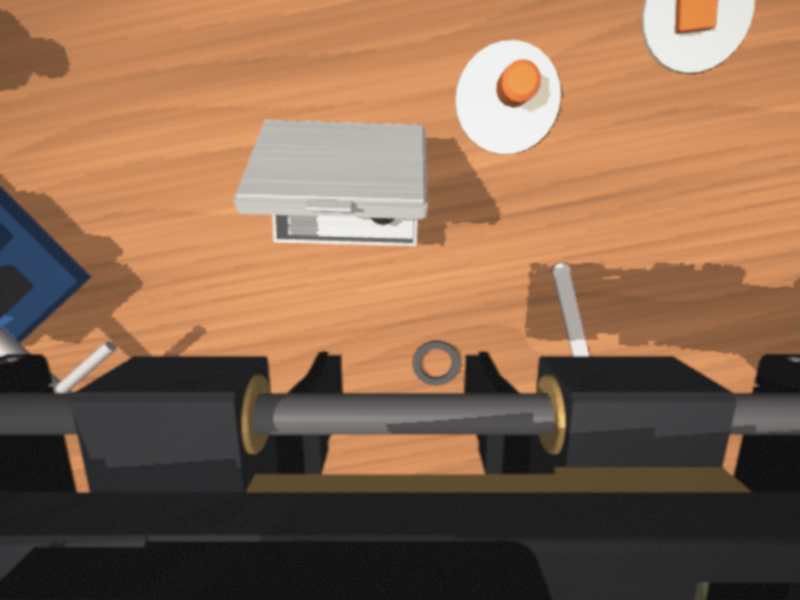

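Wrist picture (1.25× pixels): front rim corners (273,242) and (416,246), lid hinge-side corners (266,120) and (424,126), outer-face front corners (238,195) and (428,206). Bumper top is at about (520,79) and its coaster at about (508,97).

```bash
python3 - <<'E'
from h import *
import pickle
from scipy.optimize import least_squares
P,im=pickle.load(open('w2.pkl','rb'))
def model(p):
    x,y,a,th=p; c,s=np.cos(a),np.sin(a)
    L=[(-.045,.060,.045),(-.045,-.060,.045)]
    for r in(0,.092):
        for yy in(.062,-.062): L.append((.045-r*np.cos(th)+.006*np.sin(th),yy,.045+r*np.sin(th)+.006*np.cos(th)))
    return [(x+c*l[0]-s*l[1],y+s*l[0]+c*l[1],l[2]) for l in L]
obs=np.array([(273,242),(416,246),(266,120),(424,126),(238,195),(428,206)])/1.25
f=lambda p:(np.array([proj(P,X) for X in model(p)])-obs).ravel()
r=least_squares(f,[.55,.26,-.18,1.0],loss='soft_l1');print(r.x,np.degrees(r.x[2:]),r.fun.round(1)); print(np.array(model(r.x)).round(3))
hsv=cv2.cvtColor(im,cv2.COLOR_BGR2HSV)
# bumper orange & coaster white
m=cv2.inRange(hsv,(3,180,90),(16,255,255)); roi=np.zeros_like(m); roi[20:125,360:455]=255
n,l,st,ce=cv2.connectedComponentsWithStats(m&roi); i=1+np.argmax(st[1:,4]); print(st[i],ce[i])
w=cv2.inRange(hsv,(0,0,150),(180,70,255))&roi
pts=np.argwhere((w|m)&roi)[:,::-1]; e=cv2.fitEllipse(cv2.convexHull(pts.astype(np.int32))); print('coaster ellipse',e, pix2pl(P,e[0],.006))
print('bump eye',pix2pl(P,np.array((520,79))/1.25,.036), pix2pl(P,ce[i],.024))
for n,v,z in[('levertip',(561,268),.008),('ring',(437,362),.004),('pad',(697,14),.016)]: print(n,pix2pl(P,np.array(v)/1.25,z))
c=cv2.resize(im[20:125,360:460],(400,420),interpolation=cv2.INTER_CUBIC); cv2.imwrite('pics/b2.png',c)
E
```

```text
[ 0.55062929  0.25370933 -0.21606607  0.8926573 ] [-12.37967381  51.14549581] [ 1.  -0.5  0.6  1.   0.  -0.6  1.1  0.2 -1.   1.5 -1.6 -0.9]
[[0.52  0.322 0.045]
 [0.494 0.205 0.045]
 [0.612 0.304 0.049]
 [0.586 0.183 0.049]
 [0.556 0.316 0.12 ]
 [0.529 0.195 0.12 ]]
[399  63  31  19 114] [410.54385965  74.95614035]
coaster ellipse ((406.0733642578125, 77.2571029663086), (83.4735107421875, 92.20459747314453), 18.566362380981445) [0.60221152 0.10638738 0.006     ]
bump eye [0.60859736 0.10275    0.036     ] [0.60085026 0.10609014 0.024     ]
levertip [0.44641243 0.07426786 0.008     ]
ring [0.37183606 0.20342322 0.004     ]
pad [ 0.6345098  -0.04716001  0.016     ]
```

View pics/b2.png

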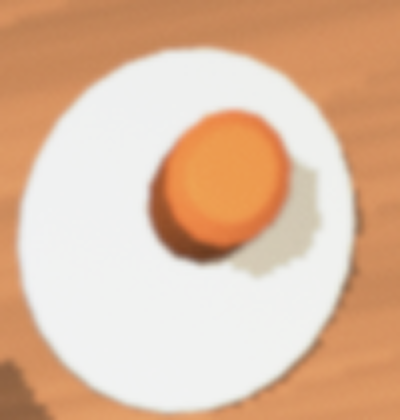

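Tin centre is (0.551,0.254), yaw −12.4°, lid 0.89 rad. Moving above the lid with the fingers shut.

>>> arm_command(series="10 -5 0 0 255; 28 -14 0 0 255; 28 -14 0 0 255; 22 -10 10 0 255; 5 -3 30 0 255; 0 0 35 0 255; 0 0 35 0 255; 0 0 15 0 255; 0 0 0 0 255; 0 0 0 0 255; 0 0 0 0 255; 0 0 0 0 255")

```text
time_s: 4.78
tool_pos: [0.5712, 0.2512, 0.1348]
tool_rot: [-179.9, -0.2, -10.0]
force: [0.0, 0.9, 0.7]
grip_width: 0.0003
grasp_force: 0.0
```

>>> arm_command(series="-6 0 11 0 255; -6 0 11 0 255; -4 0 4 0 255; -4 0 4 0 255; -4 0 4 0 255; -4 0 5 0 255; -3 0 4 0 255; -3 0 4 0 255; -3 0 5 0 255; -2 0 5 0 255; -2 0 5 0 255; -2 0 6 0 255; -2 0 5 0 255; -1 0 5 0 255; 0 0 4 0 255; 0 0 0 0 255; 0 0 0 0 255; 0 0 0 0 255")

```text
time_s: 6.28
tool_pos: [0.5241, 0.2585, 0.0514]
tool_rot: [179.9, 0.0, -10.0]
force: [-4.2, -1.0, 9.6]
grip_width: 0.0005
grasp_force: 4.6
```

>>> arm_command(series="0 0 1 0 255; 0 0 1 0 255; 0 0 1 0 255; 0 0 0 0 255; 0 0 0 0 255")

```text
time_s: 6.7
tool_pos: [0.5241, 0.2585, 0.051]
tool_rot: [179.8, 0.0, -10.0]
force: [-9.6, -6.1, 26.9]
grip_width: 0.0002
grasp_force: 13.2
```

Lid pressed on its stop (27 N at z 51 mm). Lifting off for one view of the lid and the bumper.

>>> arm_command(series="0 0 -10 0 255; 0 0 -30 0 0; 0 0 -38 0 0; 5 10 -38 0 0; 6 20 -34 0 0; 6 30 0 0 0; 6 30 0 0 0; 0 6 0 0 0; 0 0 0 0 0; 0 0 0 0 0; 0 0 0 0 0; 0 0 0 0 0")

```text
time_s: 7.7
tool_pos: [0.5302, 0.1619, 0.1973]
tool_rot: [-180.0, 0.0, -9.8]
force: [0.8, -0.3, -0.2]
grip_width: 0.0658
grasp_force: 0.0
```

```bash
python3 - <<'E'
from h import *
import pickle
o=telemetry.get_obs();im=cams.read_camera('wrist')
pickle.dump((campose('wrist',o),im),open('w3.pkl','wb'))
print(o['time_s'],o['tool_pos'],o['tool_rot'],o['force'])
v=cv2.resize(im,None,fx=1.25,fy=1.25,interpolation=cv2.INTER_CUBIC); cv2.imwrite('pics/w3.png',v[:420])
E
```

```text
7.7 [0.5301545  0.16185807 0.19731467] [-1.79954295e+02  3.91771797e-02 -9.81332554e+00] [ 0.7912185  -0.34802706 -0.22636046]
```

View pics/w3.png

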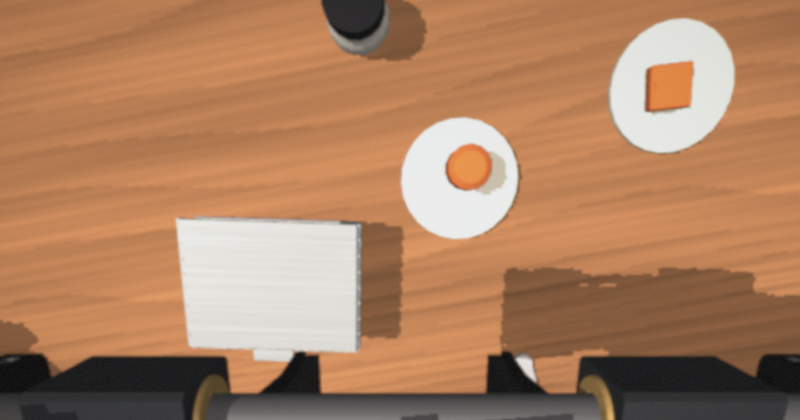

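The lid is flat and shut, with corners (178,218), (360,222), (360,352) and (189,346). The bumper top is at (469,167) and its coaster centre at (460,178), in 1.25× pixels.

```bash
python3 - <<'E'
from h import *
import pickle
P,im=pickle.load(open('w3.pkl','rb'))
g=lambda v,z:pix2pl(P,np.array(v)/1.25,z)
C=np.array([g(v,.051) for v in[(178,218),(360,222),(360,352),(189,346)]]);print(C.round(4),C.mean(0))
for i in range(4):print(np.linalg.norm(C[i]-C[i-1]).round(4))
print('bumper',g((469,167),.036),'coaster',g((460,178),.006),'pad',g((670,87),.016))
E
```

```text
[[0.609  0.3041 0.051 ]
 [0.5852 0.1822 0.051 ]
 [0.4924 0.2007 0.051 ]
 [0.5185 0.324  0.051 ]] [0.55127837 0.25274957 0.051     ]
0.0926
0.1243
0.0945
0.1261
bumper [0.60835849 0.1017692  0.036     ] coaster [0.60237597 0.10516949 0.006     ] pad [ 0.63800528 -0.04807902  0.016     ]
```

>>> arm_command(series="0 0 0 -0.107 0; 0 0 0 -0.107 0; 0 0 0 -0.107 0; 0 0 0 -0.107 0; -6 17 0 0 0; -13 35 0 0 0; -13 35 0 0 0; -13 35 0 0 0; -13 35 0 0 0; -13 35 0 0 0; -13 35 0 0 0; -13 35 0 0 0; -13 35 0 0 0; -13 35 0 0 0; -13 35 0 0 0; -13 35 0 0 0; -13 35 10 0 0; -13 35 20 0 0; -7 20 20 0 0; 0 0 0 0 0")

```text
time_s: 9.42
tool_pos: [0.474, -0.366, 0.1427]
tool_rot: [-179.8, 0.3, 14.2]
force: [-1.1, 0.7, -1.2]
grip_width: 0.087
grasp_force: 0.0
```

>>> arm_command(series="0 0 20 0 0; 0 0 20 0 0; 0 0 0 0 0; 0 0 0 0 0; 0 0 0 0 0")

```text
time_s: 9.83
tool_pos: [0.4793, -0.3608, 0.109]
tool_rot: [180.0, -0.1, 14.6]
force: [-0.1, -0.0, -0.3]
grip_width: 0.0869
grasp_force: 0.0
```

```bash
python3 - <<'E'
from h import *
import pickle
o=telemetry.get_obs();im=cams.read_camera('wrist')
P=campose('wrist',o)
pickle.dump((P,im),open('w4.pkl','wb'))
print(o['time_s'],o['tool_pos'],o['tool_rot'],o['qpos'])
print(proj(P,(.4825,-.323,.022)))
g=np.array((.4825,-.323))-o['tool_pos'][:2]; a=np.radians(o['tool_rot'][2]);print('dx,dy',np.cos(a)*g[0]+np.sin(a)*g[1],np.sin(a)*g[0]-np.cos(a)*g[1])
v=cv2.resize(im,None,fx=1.25,fy=1.25,interpolation=cv2.INTER_CUBIC); cv2.imwrite('pics/w4.png',v)
E
```

```text
9.8333 [ 0.47929383 -0.36076395  0.10896295] [ 1.79958859e+02 -5.70517250e-02  1.46346975e+01] [ 58.13432395  19.23428311 -28.35956513  97.64575691   9.88543203
  65.54047048 -48.35294647]
[272.63309343 237.06549044]
dx,dy 0.012643411727885315 -0.03572869544139792
```

View pics/w4.png

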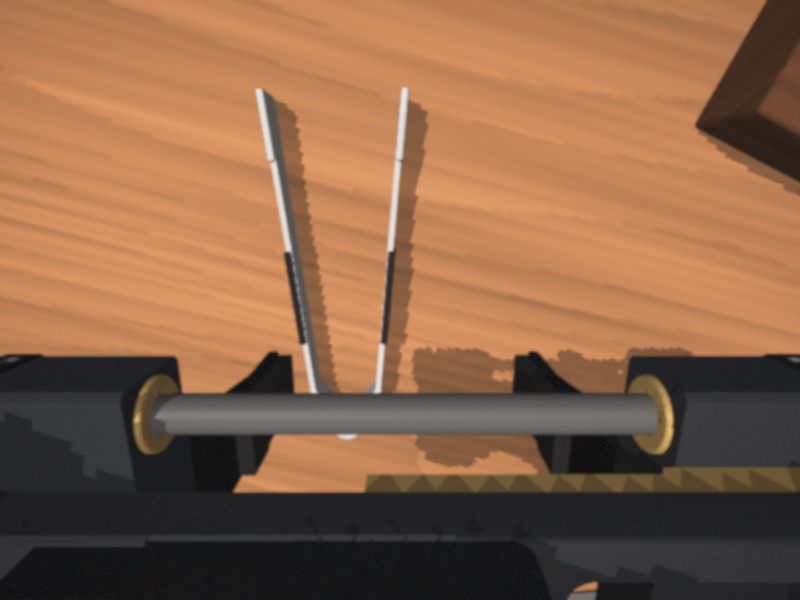

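Sleeve middles (295.5,297.5) and (388,297.5) agree with the prediction. Need +12, −35 in tool axes, then down to z ≈ 5 mm.

>>> arm_command(series="4 -12 0 0 0; 4 -12 0 0 0; 4 -11 0 0 0; 0 0 0 0 0; 0 0 20 0 0; 0 0 25 0 0; 0 0 20 0 0; 0 0 15 0 0; 0 0 10 0 0; 0 0 8 0 0; 0 0 5 0 0; 0 0 0 0 0; 0 0 0 0 0; 0 0 0 0 0")

```text
time_s: 11.05
tool_pos: [0.4816, -0.325, 0.0058]
tool_rot: [179.9, -0.1, 14.5]
force: [-0.2, 0.0, -0.1]
grip_width: 0.0868
grasp_force: 0.0
```

>>> arm_command(series="0 0 0 0 100; 0 0 0 0 100; 0 0 0 0 100; 0 0 0 0 100; 0 0 0 0 100; 0 0 0 0 100; 0 0 0 0 100; 0 0 0 0 100", squeeze=25)

```text
time_s: 11.72
tool_pos: [0.4812, -0.3244, 0.005]
tool_rot: [180.0, -0.0, 14.6]
force: [1.3, 1.3, 0.9]
grip_width: 0.0536
grasp_force: 4.4
```

>>> arm_command(series="0 0 -4 0 100; 0 0 -8 0 100; 0 0 -15 0 100; 0 0 -20 0 100; 0 0 -25 0 100; 0 0 -25 0 100; 0 0 -25 0 100; 0 0 -15 0 100; 0 0 -8 0 100; 0 0 0 0.04 100; 0 0 0 0.07 100; 0 0 0 0.082 100; 0 0 0 0.08 100; 0 0 0 0.05 100; 0 0 0 0.02 100; 0 0 0 0 100; 0 0 0 0 100; 0 0 0 0 100")

```text
time_s: 13.22
tool_pos: [0.4808, -0.3245, 0.1497]
tool_rot: [-180.0, 0.0, -5.0]
force: [-0.8, 0.6, -0.4]
grip_width: 0.053
grasp_force: 4.0
```

>>> arm_command(series="0 -6 0 0 100; 0 -12 0 0 100; 0 -18 0 0 100; 0 -24 0 0 100; -1 -28 0 0 100; -1 -28 0 0 100; -1 -28 0 0 100; -1 -28 0 0 100; -1 -28 0 0 100; -1 -28 0 0 100; -1 -28 0 0 100; 0 -28 0 0 100; 0 -24 0 0 100; 0 -18 0 0 100; 0 -12 0 0 100; 0 -6 0 0 100; 0 0 0 0 100; 0 0 0 0 100; 0 0 0 0 100")

```text
time_s: 14.8
tool_pos: [0.5041, 0.0177, 0.1498]
tool_rot: [180.0, 0.0, -5.1]
force: [0.5, -0.1, -0.1]
grip_width: 0.053
grasp_force: 4.0
```

```bash
python3 - <<'E'
from h import *
import pickle
o=telemetry.get_obs();im=cams.read_camera('wrist')
P=campose('wrist',o)
pickle.dump((P,im),open('w5.pkl','wb'))
print(o['time_s'],o['tool_pos'],o['tool_rot'],o['qpos'],o['grip_width'],o['grasp_force'])
a=np.radians(o['tool_rot'][2]);T=o['tool_pos']
print('tip px',proj(P,(T[0]+.096*np.cos(a),T[1]+.096*np.sin(a),T[2]+.017))*1.25)
g=np.array((.608,.102))-T[:2];print('bumper in tool',np.cos(a)*g[0]+np.sin(a)*g[1],np.sin(a)*g[0]-np.cos(a)*g[1])
v=cv2.resize(im,None,fx=1.25,fy=1.25,interpolation=cv2.INTER_CUBIC); cv2.imwrite('pics/w5.png',v[:400])
E
```

```text
14.8 [0.5040659  0.01765263 0.14975634] [ 1.79956471e+02  1.27555949e-02 -5.12614038e+00] [  35.34935243    6.43862086  -42.44810667  107.65633845    4.73624607
   67.67412811 -103.8487276 ] 0.05299557635040798 3.9697611626252183
tip px [402.42195122 104.64860113]
bumper in tool 0.09598207330085982 -0.09329638863468454
```

View pics/w5.png

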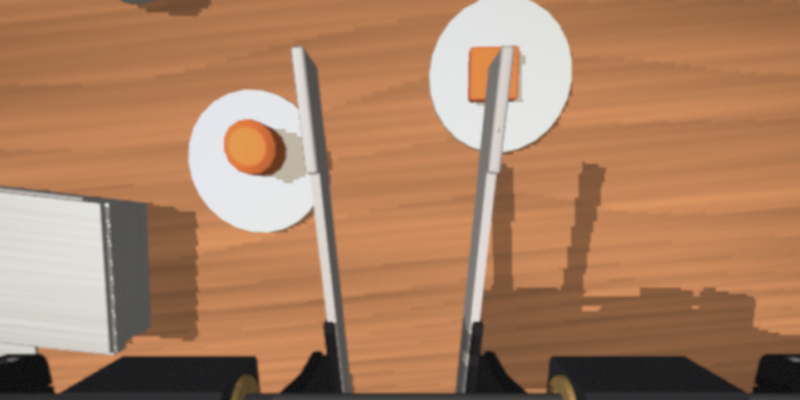

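The tongs are held level. The pads straddle (403,110) as predicted and the bumper is at (252,147), so I shift +1.5, −93 in tool axes.

>>> arm_command(series="0 -6 0 0 100; 0 -12 0 0 100; 1 -18 0 0 100; 0 -20 0 0 100; 0 -18 0 0 100; 0 -12 0 0 100; 0 -7 0 0 100; 0 0 0 0 100; 0 0 0 0 100; 0 0 6 0 100; 0 0 12 0 100; 0 0 18 0 100; 0 0 18 0 100; 0 0 12 0 100; 0 0 6 0 100; 0 0 0 0 100; 0 0 0 0 100; 0 0 0 0 100")

```text
time_s: 16.35
tool_pos: [0.5142, 0.1114, 0.0786]
tool_rot: [-180.0, -0.1, -5.1]
force: [-1.3, -0.9, -0.5]
grip_width: 0.0534
grasp_force: 4.0
```

```bash
python3 - <<'E'
from h import *
o=telemetry.get_obs();im=cams.read_camera('wrist')
P=campose('wrist',o)
print(o['time_s'],o['tool_pos'],o['tool_rot'],o['grip_width'],o['grasp_force'])
a=np.radians(o['tool_rot'][2]);T=o['tool_pos']
g=np.array((.608,.102))-T[:2];print('bumper in tool',np.cos(a)*g[0]+np.sin(a)*g[1],np.sin(a)*g[0]-np.cos(a)*g[1])
v=cv2.resize(im,None,fx=1.25,fy=1.25,interpolation=cv2.INTER_CUBIC)
print('px pred',proj(P,(.608,.102,.036))*1.25,'tip',proj(P,(T[0]+.095*np.cos(a),T[1]+.095*np.sin(a),T[2]+.017))*1.25)
cv2.imwrite('pics/w6.png',v[:400])
E
```

```text
16.35 [0.51415837 0.11141771 0.07860129] [-1.79983842e+02 -7.97296655e-02 -5.05783050e+00] 0.0533612023140222 3.9697606137633557
bumper in tool 0.09430651205727 0.0011078457424179983
px pred [405.20653031 135.46045477] tip [402.36212515 108.25082518]
```

View pics/w6.png

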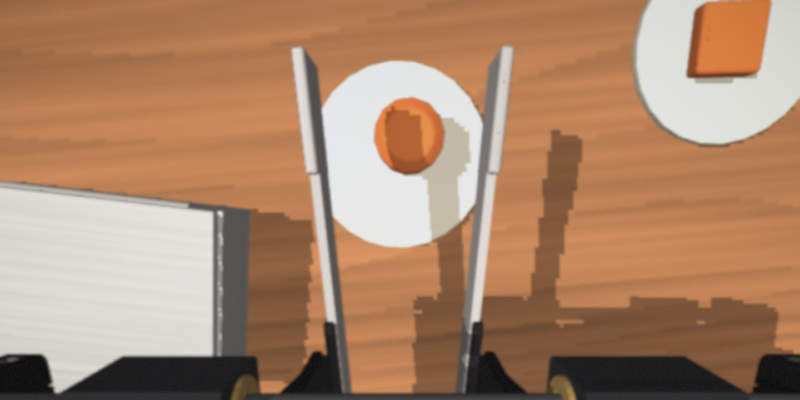

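Bumper top at (408,135) between the pads, about 2.5 mm right of centre. I correct by +2.5 in y, then go down 62 mm.

>>> arm_command(series="0 2.5 0 0 100; 0 0 5 0 100; 0 0 10 0 100; 0 0 12 0 100; 0 0 12 0 100; 0 0 10 0 100; 0 0 7 0 100; 0 0 4 0 100; 0 0 2 0 100; 0 0 0 0 100; 0 0 0 0 100; 0 0 0 0 100; 0 0 0 0 100")

```text
time_s: 17.48
tool_pos: [0.5137, 0.1088, 0.0164]
tool_rot: [180.0, -0.1, -5.1]
force: [0.1, -0.6, -0.5]
grip_width: 0.0532
grasp_force: 4.0
```

>>> arm_command(series="0 0 0 0 115; 0 0 0 0 120; 0 0 0 0 125; 0 0 0 0 130; 0 0 0 0 135; 0 0 0 0 140; 0 0 0 0 145; 0 0 0 0 150; 0 0 0 0 160; 0 0 0 0 170; 0 0 0 0 180; 0 0 0 0 180; 0 0 0 0 180; 0 0 0 0 180")

```text
time_s: 18.65
tool_pos: [0.5132, 0.1088, 0.0158]
tool_rot: [180.0, 0.0, -5.1]
force: [0.2, 0.3, -1.0]
grip_width: 0.0403
grasp_force: 25.0
```

>>> arm_command(series="0 0 -2 0 180; 0 0 -4 0 180; 0 0 -6 0 180; 0 0 -9 0 180; 0 0 -12 0 180; 0 0 -14 0 180; 0 0 -14 0 180; 0 0 -13 0 180; 0 0 -10 0 180; 0 0 -6 0 180; 0 0 -4 0 180; 0 0 -2 0 180; 0 0 0 0 180; 0 0 0 0 180; 0 0 0 0 180")

```text
time_s: 19.9
tool_pos: [0.5127, 0.1087, 0.1112]
tool_rot: [180.0, 0.1, -5.0]
force: [0.4, 0.0, -0.9]
grip_width: 0.04
grasp_force: 25.0
```

```bash
cat > chk.py <<'E'
from h import *
o=telemetry.get_obs();im=cams.read_camera('wrist');P=campose('wrist',o)
a=np.radians(o['tool_rot'][2]);T=o['tool_pos']
print(o['time_s'],T,o['tool_rot'],o['qpos'][6],o['grip_width'],o['grasp_force'])
def blobs(im):
    m=cv2.inRange(cv2.cvtColor(im,cv2.COLOR_BGR2HSV),(3,170,90),(16,255,255))
    n,l,st,ce=cv2.connectedComponentsWithStats(m); k=[i for i in range(1,n) if 25<st[i,4]<8000]; return [(st[i].tolist(),ce[i].round(1).tolist()) for i in k]
print('wrist');[print(b) for b in blobs(im)if b[0][4]>200]
tip=np.array((T[0]+.095*np.cos(a),T[1]+.095*np.sin(a),T[2]+.020))
print('pred top',proj(P,tip),'tip world',tip)
S=campose('scene');s=cams.read_camera('scene');print('scene');[print(b) for b in blobs(s) if b[0][0]>270]
print('pred centre',proj(S,tip-[0,0,.015]),'pred top/bottom',proj(S,tip)[1],proj(S,tip-[0,0,.03])[1])
E
python3 chk.py
```

```text
19.9 [0.51271743 0.1086798  0.11116917] [ 1.79989687e+02  7.68790818e-02 -5.04759979e+00] -117.87671540382806 0.040023064413173944 24.994626939296722
wrist
([519, 20, 52, 50, 2261], [543.9, 44.5])
([282, 40, 80, 91, 4952], [323.5, 84.1])
pred top [321.89899717  85.13637109] tip world [0.60734901 0.10032139 0.13116917]
scene
([345, 298, 8, 17, 56], [348.0, 307.3])
pred centre [352.82637902 303.7273462 ] pred top/bottom 298.50787324917076 308.8550606876409
```

>>> arm_command(series="-2 -4 0 0 180; -4 -8 0 0 180; -6 -12 0 0 180; -7 -16 0 0 180; -8 -17 0 0 180; -8 -17 0 0 180; -8 -17 0 0 180; -8 -17 0 0 180; -7 -15 0 0 180; -5 -11 0 0 180; -3 -8 0 0 180; -2.5 -5 0 0 180; 0 0 0 0 180; 0 0 0 0 180; 0 0 0 0 180; 0 0 0 0 180; 0 0 0 0 180; 0 0 0 0 180")

```text
time_s: 21.5
tool_pos: [0.4582, 0.2607, 0.1118]
tool_rot: [180.0, -0.0, -5.1]
force: [-0.6, -0.6, -1.8]
grip_width: 0.0403
grasp_force: 25.0
```

```bash
python3 chk.py
```

```text
21.5 [0.45821619 0.26067951 0.1118202 ] [ 1.79985207e+02 -3.17052063e-03 -5.11097328e+00] -137.2667203412275 0.04031418579538125 24.994611740112305
wrist
([282, 42, 80, 89, 3680], [324.7, 84.2])
pred top [321.9027999   85.11697815] tip world [0.55283847 0.25221643 0.1318202 ]
scene
([421, 329, 11, 19, 88], [424.7, 340.4])
pred centre [429.0863393  337.27423359] pred top/bottom 332.06813302071146 342.3835744025742
```

```bash
python3 - <<'E'
from h import *
o=telemetry.get_obs();print(np.abs(o['joint_velocities']).max(),o['tool_pos'],o['grasp_force'])
print(env.sign_off())
E
```

```text
0.20140378479993057 [0.45807229 0.26093301 0.11181377] 24.994634985923767
the job is handed in; nothing more can be done
None
```

The job is handed in at about 21.6 s. The lid is shut, and the smaller tongs hold the bumper about 5 cm above the lid's middle, squeezed at 25 N with the arm all but still. I didn't re-check the other small things at the end; no move was planned near them.

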